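Line up the quarter-turn fastener and hold the access panel shut

TASK

The access panel on top of the white bench unit stands ajar on its spring. With the panel still ajar, turn its quarter-turn fastener until the slot in the wing lines up with the two raised ribs beside it; then press the panel down flush on its frame and finish with the fingers still holding it pressed there, as it springs open when let go. Leave the jar, the tape roll and the beaker beside the unit where they stand.

Things in the scene. Friction and masses are not known exactly. Their poses are not given: they have to be found in the camera images.
- unit: low white bench unit, 190 (x) x 220 (y) x 75 mm high, fixed to the worktop; includes panel and fastener. Origin: centre of its underside, on the worktop. Its -x side (black display, switch) is the front, turned roughly to the robot. On top an open bay with a frame and rubber seal, 75 mm above the worktop, covered by the access panel.
- panel (a joint): hinge of the access panel (aluminium plate 155 x 180 x 4 mm). Hinge line: along the unit's y at x +70, z 75 mm of the unit, at the panel's underside; the front edge lifts. 0 = shut flush, 0.16 rad = ajar (front edge up 24 mm), where a spring holds it. Pushing at a pad takes 5 N at first, 9 N when shut. With the fastener over about 0.25 rad out of line, its pin stops the panel at about 0.08.
- fastener (a joint): turn of the quarter-turn fastener about the panel's normal; 0 = slot in line with the two raised ribs on the panel (along the unit's y). Positive = anticlockwise from above; starts at 0.7 to 1.4 rad, so turn it clockwise. Range -0.35 to 1.75, no stop at 0. Light friction (0.08 N m); stays where it is left.
- wing (a point): on the fastener's axis, 15 mm above the panel's top face; at x -45, y 0 mm of the unit when shut. Steel flange disc (36 mm wide, 4 mm high) carrying a black upright wing 36 mm long, 11 mm thick, its top 26 mm above the panel's top face, a light slot line along its top. Site y runs along the wing (the slot), x across its thickness, z is the panel's normal.
- pad_left (a point): centre of the top of the round rubber push pad (28 mm wide, 2 mm proud of the panel) near the panel's front left corner; 125 mm in front of the hinge line, 67 mm to the unit's +y; 81 mm above the worktop when the panel is shut. Moves with the panel.
- pad_right (a point): the same pad on the right, 67 mm to the unit's -y.
- jar: bystander: clear straight jar with a white ribbed lid, 60 mm wide, 85 mm high. Origin: centre of its underside.
- tape: bystander: roll of cream tape lying flat, 63 mm wide, 19 mm high. Origin: centre of its underside.
- beaker: bystander: small clear beaker, 54 mm wide, 70 mm high. Origin: centre of its underside.

How it is judged:
By the outcome, as a careful person would: the job done as asked, in the order asked, and still so for the second after the job is handed in, while the arm keeps its last pose, push and grip.
It also fails if it takes over 35 s, if anything falls off the work surface, if the arm or the gripper's body presses on something with over 40 N, if the wrist force passes 120 N, or if a joint passes its speed limit or range.

ROBOT

A 6-joint arm with a two-finger parallel gripper is mounted at the origin on a cart in front of the work surface, level with it; the furniture and walls round the work are solid. World frame = base frame: x ahead of the robot, y to its left, z up, the work surface at z = 0. Lengths are in m, angles in rad, forces in N, time in s.
With the tool pointing down it reaches from about 0.3 to 0.85 m from the base axis. Payload 5.4 kg.
Tool frame: the origin (TCP) lies between the finger pads; the fingertips stand 11 mm ahead of it and the grasp point (between the pads) lies 8 mm behind it; z points along the fingers, y is the line along which they close (so a half turn about z gives the same grasp; the last joint's range is limited). The gripper opens to 85 mm and grips with 20 to 120 N. Pads are 22 mm wide; open, the fingers measure 114 mm over their backs; the gripper's body (76 mm by 85 mm) begins 54 mm behind the grasp point. The pads swing forward as they close: fully open they stand 13 mm farther back than shut.
Start: joints at [0.909, 0.158, 1.597, -0, 1.386, -0.21], TCP at [0.251, 0.517, 0.242] pointing down, gripper open.
Joint ranges: [-2.91, 2.91], [-0.94, 2.29], [0.18, 2.7], [-1.29, 4.43], [0.17, 2.64], [-3, 3]. Speed limits (rad/s): [2.57, 2.57, 3.14, 3.14, 3.14, 3.14].

INTERFACE

Orientations are given as a unit quaternion [x, y, z, w].
In Python, from workcell import arm gives the robot as it stands.
- The arm moves only by the tool step_arm, never from a script. Its argument "increments" is a list of rows, each a list of 5 numbers: the closure, from -1 (fully open) to 1 (shut), then the shift along the tool's x, y, z in m, then the turn about the tool's z in degrees. A call has 1 to 8 rows; each row shifts and turns the commanded pose from where the row before left it, along the tool's axes as they then stand; what a row does not reach is not made up. A row lasts 1/10 s, in which the tool goes at most 50 mm and 8.59 degrees, less where a joint would pass 70% of its speed; a pose out of reach is approached as far as the arm can. A call with a gripper value outside its range is refused whole. The fingers move at their own pace and stop on an object; the grip force is fixed at half the most. Time passes only in rows, so rows that do not move let the fingers close. It gives the time, the measured TCP pose, the force, the opening and the grip force at its end, in the units of the state.
- arm.get_obs(): the state, without advancing time (a new reading comes with each control period).
- arm.snapshot(name): name is "scene" or "top"; returns a dict with "frame" (420x560x3 uint8, red, green, blue), "K" (3x3 intrinsics, pixels), "R" (3x3) and "t" (3): a world point X has camera coordinates R X + t. Camera axes: x right, y down, z forward; pixel columns grow to the right and rows downward; lengths in m; the calibration is good to about 2 mm. A picture is of the moment at which its call begins. There is no depth.
- arm.sign_off(): hands the job in; it is judged then, once.
The state is a dict: "time_s": time; "joint_positions": joint angles; "qvel": joint speeds; "effort": joint torques, N m; "tcp_pos": TCP position; "ee_rot": TCP orientation; "contact_force": force on the tool from outside, world axes, zero at the start; "ft_torque": the same for the moment, N m; "finger_gap": finger opening in m; "finger_force": force on a finger pad.
Only numpy, scipy, OpenCV 4.12 (cv2) and the standard library are available. Lean on these libraries where they do the work, as an engineer would, in place of code of your own. Each camera call takes 0.05 s, during which the arm holds its last target. There are 200 camera calls.

## Working session

There is one attempt and no reset: what is moved stays moved. The work goes in short steps, Python scripts to look and compute and a tool call to move; the robot and the scene stay as the last step left them, time stands still between calls to the robot, and variables do not carry over. Pictures are saved under pics/ and viewed, at most 10 in all, crops included, and the job is handed in when it is done.

Besides the shell and the picture viewer there is one more tool, called after "Call:" by a JSON object that holds its "api" and its "payload". step_arm: Moves the arm, as the interface text tells. Its arguments: {"type":"object","properties":{"increments":{"type":"array","items":{"type":"array","items":{"type":"number"}}}},"required":["increments"]}

```bash
mkdir -p pics
python3 - <<'E'
from workcell import arm
import cv2,numpy as np
for n in("scene","top"):
    s=arm.snapshot(n); cv2.imwrite(f"pics/{n}0.png",s["frame"][:,:,::-1]); np.savez(f"{n}0.npz",**s)
    print(n,s["K"].round(1).tolist(),s["R"].round(3).tolist(),s["t"].round(3).tolist())
o=arm.get_obs();print(o["ee_rot"],o["contact_force"])
E
```

```text
scene [[459.0, 0.0, 278.0], [0.0, 459.0, 214.7], [0.0, 0.0, 1.0]] [[0.821, -0.571, -0.014], [-0.41, -0.572, -0.711], [0.398, 0.589, -0.703]] [-0.431, 0.309, 1.045]
top [[402.5, 0.0, 279.8], [0.0, 402.5, 206.3], [0.0, 0.0, 1.0]] [[-0.019, -1.0, -0.024], [-0.982, 0.023, -0.188], [0.189, 0.02, -0.982]] [0.066, 0.579, 0.931]
[ 2.23991301e-01  9.74590749e-01 -8.02225830e-04 -3.54495848e-04] [-0.01906698  0.01007499 -0.04217418]
```

View pics/scene0.png

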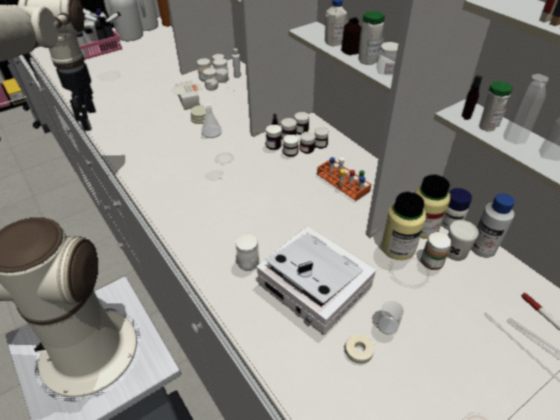

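View pics/top0.png

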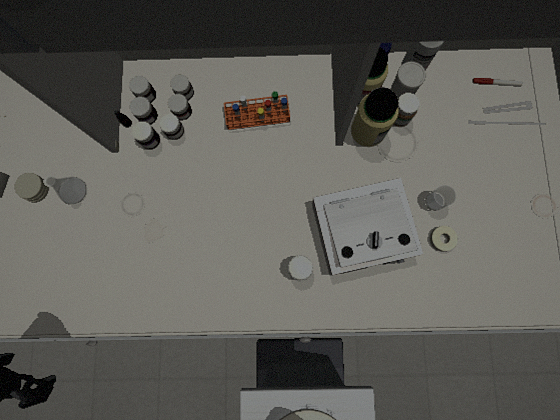

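The scene view shows the unit at about (316,275), with pads near (281,258) and (324,290) and the wing near (306,268). In the top view the pads are at (347,252) and (404,239) and the wing at (375,240). Next I find these by mask and triangulate them.

```bash
cat > h.py <<'E'
import cv2,numpy as np
def load(n): return np.load(n+".npz")
def P(s): return s["K"]@np.c_[s["R"],s["t"]]
def tri(a,pa,b,pb):
    X=cv2.triangulatePoints(P(a),P(b),np.array(pa,float).reshape(2,1),np.array(pb,float).reshape(2,1))[:,0]
    X=X[:3]/X[3]
    e=[np.hypot(*(proj(s,X)-p)) for s,p in((a,pa),(b,pb))]
    return X,e
def proj(s,X):
    q=P(s)@np.r_[X,1]; return q[:2]/q[2]
def ray(s,p,z):
    d=s["R"].T@np.linalg.inv(s["K"])@[p[0],p[1],1]; c=-s["R"].T@s["t"]
    return c+d*(z-c[2])/d[2]
def blobs(s,box,th):
    x0,y0,x1,y1=box; g=cv2.cvtColor(s["frame"],cv2.COLOR_RGB2GRAY)[y0:y1,x0:x1]
    n,l,st,c=cv2.connectedComponentsWithStats((g<th).astype(np.uint8))
    return [(st[i,4],(c[i]+[x0,y0]).round(2).tolist()) for i in range(1,n) if st[i,4]>8]
def crop(s,box,k):
    x0,y0,x1,y1=box
    return cv2.resize(s["frame"][y0:y1,x0:x1,::-1],None,fx=k,fy=k,interpolation=cv2.INTER_CUBIC)
E
python3 - <<'E'
from h import *
a,b=load("scene0"),load("top0")
print(blobs(a,(255,232,380,320),60)); print(blobs(b,(315,180,420,275),45))
i=np.vstack([crop(a,(255,230,380,325),4)[:,:500],]); j=crop(b,(310,180,420,275),4)
cv2.imwrite("pics/c0.png",cv2.resize(np.hstack([i,j]),(800,int(380*800/940))))
E
```

```text
[(np.int32(45), [280.38, 258.38]), (np.int32(76), [304.57, 268.07]), (np.int32(133), [298.17, 287.66]), (np.int32(102), [273.78, 290.55]), (np.int32(58), [323.47, 289.38]), (np.int32(25), [298.04, 309.64])]
[(np.int32(147), [322.41, 242.34]), (np.int32(66), [374.11, 240.91]), (np.int32(97), [403.74, 238.84]), (np.int32(99), [346.83, 251.69]), (np.int32(9), [397.67, 261.0]), (np.int32(9), [387.0, 262.56])]
```

View pics/c0.png

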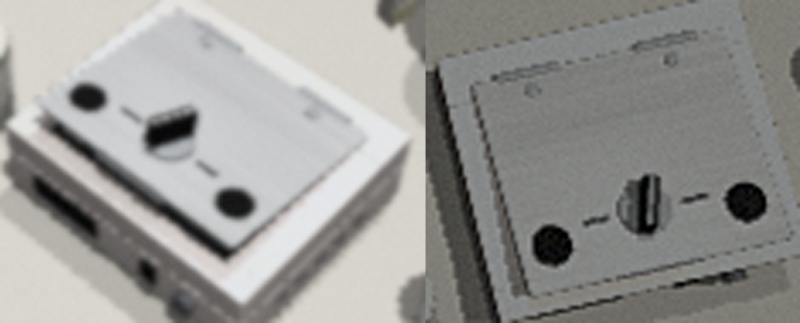

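The crop shows the wing well out of line: in the top view its slot runs from about (648,178) to (648,230), and in the scene view from (148,124) to (193,106). The ribs lie on the line between the pads.

Run:
```python
from h import *
a,b=load("scene0"),load("top0")
L,eL=tri(a,(280.5,258.3),b,(346.8,251.7)); R,eR=tri(a,(323.6,289.5),b,(403.7,238.8))
print("L",L.round(4),eL,"R",R.round(4),eR,np.linalg.norm(L-R))
k=3.404
A=lambda p:(p[0]/k+255,p[1]/k+230); B=lambda p:((p[0]-425)/k+310,p[1]/k+180)
W,eW=tri(a,A((171,115)),b,B((649,203))); print("Wtop",W.round(4),eW)
d=(L-R)[:2]; yu=np.arctan2(d[1],d[0])   # unit y direction
print("unit yaw deg",np.degrees(yu)-90)
# geometry: panel ajar .16
th=.16; yaw=yu-np.pi/2; c,s=np.cos(yaw),np.sin(yaw)
def pan(x,y,z,th):  # x rel unit, z above underside -> unit frame
    dx=70-x; return np.array([70-dx*np.cos(th)+z*np.sin(th)*1.0, y, 75+dx*np.sin(th)+z*np.cos(th)])/1e3
padm=pan(-55,0,6,th); m=(L+R)/2
Rz=np.array([[c,-s,0],[s,c,0],[0,0,1]])
O=m-Rz@padm; print("unit origin",O.round(4),"pad h expected",padm[2])
wt=O+Rz@pan(-45,0,30,th); print("wing top expected",wt.round(4), "wing pt",(O+Rz@pan(-45,0,19,th)).round(4))
for nm,s_,p,q in(("scene",a,A((148,124)),A((193,106))),("top",b,B((648,178)),B((648,230)))):
    p,q=ray(s_,p,wt[2]),ray(s_,q,wt[2]); v=(p-q)[:2]; ang=np.degrees(np.arctan2(v[1],v[0])-yu)
    print(nm,"slot len",np.linalg.norm(v),"angle from ribs",(ang+90)%180-90, ((p+q)/2).round(4), "world",np.degrees(np.arctan2(v[1],v[0]))%180)
for nm,p,q in(("jar",(247,243),(300,267)),):
    print(nm,tri(a,p,b,q)[0].round(3))
```

```text
L [ 0.4642 -0.0991  0.0993] [np.float64(0.45435147651107616), np.float64(0.6213308211960147)] R [ 0.4909 -0.2304  0.0993] [np.float64(0.46912757447397424), np.float64(0.6014899673579395)] 0.13396593460202713
Wtop [ 0.4889 -0.1621  0.1234] [np.float64(0.8508400718200593), np.float64(1.1439287880334696)]
unit yaw deg 11.500221653102471
unit origin [ 0.529  -0.1543 -0.0016] pad h expected 0.10083813952703452
wing top expected [ 0.491  -0.1621  0.1214] wing pt [ 0.4893 -0.1624  0.1105]
scene slot len 0.03475431219661949 angle from ribs 69.85131616417044 [ 0.4917 -0.1612  0.1214] world 171.3515378172729
top slot len 0.03428775065702472 angle from ribs 74.87384501960304 [ 0.4863 -0.1607  0.1214] world 176.3740666727055
jar [0.434 0.008 0.077]
```

Call:
{"api": "step_arm", "payload": {"increments": [[0.3,-0.032,-0.0317,0,0],[0.3,-0.032,-0.0317,0,0],[0.3,-0.032,-0.0317,0,0],[0.3,-0.032,-0.0317,0,0],[0.3,-0.032,-0.0317,0,0],[0.3,-0.032,-0.0317,0,0],[0.3,-0.032,-0.0317,0,0],[0.3,-0.032,-0.0317,0,0]]}}

```text
time_s: 0.9
tcp_pos: [0.3706, 0.1757, 0.242]
ee_rot: [0.224, 0.975, -0.0, -0.0]
contact_force: [0.5, 0.1, 0.5]
finger_gap: 0.0297
finger_force: 0.0
```

Call:
{"api": "step_arm", "payload": {"increments": [[0.3,-0.032,-0.0317,0,0],[0.3,-0.032,-0.0317,0,0],[0.3,-0.032,-0.0317,0,0],[0.3,-0.032,-0.0317,0,0],[0.3,-0.032,-0.0317,0,0],[0.3,-0.032,-0.0317,0,0],[0.3,-0.032,-0.0317,0,0],[0.3,-0.032,-0.0317,0,0]]}}

```text
time_s: 1.7
tcp_pos: [0.4903, -0.1644, 0.2418]
ee_rot: [0.224, 0.975, 0.0, -0.0]
contact_force: [0.1, 0.1, 0.2]
finger_gap: 0.0299
finger_force: 0.0
```

Call:
{"api": "step_arm", "payload": {"increments": [[0.3,0,0,0,-6.5],[0.3,0,0,0,-6.5],[0.3,0,0,0,-6.4],[0.3,0,0,0,0],[0.3,0,0,0,0]]}}

```text
time_s: 2.2
tcp_pos: [0.4901, -0.1624, 0.242]
ee_rot: [0.058, 0.998, 0.0, -0.0]
contact_force: [-0.0, 1.2, 1.2]
finger_gap: 0.0301
finger_force: 0.0
```

```bash
cat > st.py <<'E'
from workcell import arm
import numpy as np,sys
from scipy.spatial.transform import Rotation as R
o=arm.get_obs(); M=R.from_quat(o["ee_rot"]).as_matrix()
print("t",o["time_s"],"tcp",o["tcp_pos"].round(4) if hasattr(o["tcp_pos"],"round") else o["tcp_pos"],"yang",np.degrees(np.arctan2(M[1,1],M[0,1])),"z",M[:,2].round(3),"gap",o["finger_gap"],"F",np.round(o["contact_force"],1),"T",np.round(o["ft_torque"],2),"q",np.round(o["joint_positions"],2))
if len(sys.argv)>3:
    print("tool shift to target",(M.T@(np.array(sys.argv[1:4],float)-o["tcp_pos"])).round(4))
E
python3 st.py 0.4895 -0.162 0.117
```

```text
t 2.2 tcp [ 0.4901 -0.1624  0.242 ] yang 83.3676713708539 z [-0.001  0.    -1.   ] gap 0.030095280945027753 F [-0.   1.2  1.2] T [ 0.03 -0.    0.02] q [-0.55  0.01  1.76 -0.    1.38 -2.01]
tool shift to target [0.0005 0.0003 0.125 ]
```

Call:
{"api": "step_arm", "payload": {"increments": [[0.3,0,0,0.035,0],[0.3,0,0,0.035,0],[0.3,0,0,0.03,0],[0.3,0,0,0.015,0],[0.3,0,0,0.008,0],[0.3,0,0,0.002,0],[0.3,0,0,0,0]]}}

```text
time_s: 2.9
tcp_pos: [0.4907, -0.1628, 0.118]
ee_rot: [0.057, 0.998, -0.0, 0.001]
contact_force: [0.8, 0.0, -0.2]
finger_gap: 0.03
finger_force: 0.0
```

```bash
python3 - <<'E'
from workcell import arm
from h import *
i=[]
for n,bx in(("scene",(255,210,355,310)),("top",(325,190,425,290))):
    s=arm.snapshot(n); np.savez(n+"1.npz",**s); i.append(crop(s,bx,4))
cv2.imwrite("pics/c1.png",np.hstack(i))
E
python3 st.py
```

```text
t 3.0 tcp [ 0.4911 -0.163   0.1186] yang 83.49680215292574 z [ 0.002 -0.001 -1.   ] gap 0.030004167700800444 F [ 0.4 -0.2  0.4] T [-0.04 -0.05  0.01] q [-0.55  0.14  1.87 -0.    1.12 -2.01]
```

View pics/c1.png

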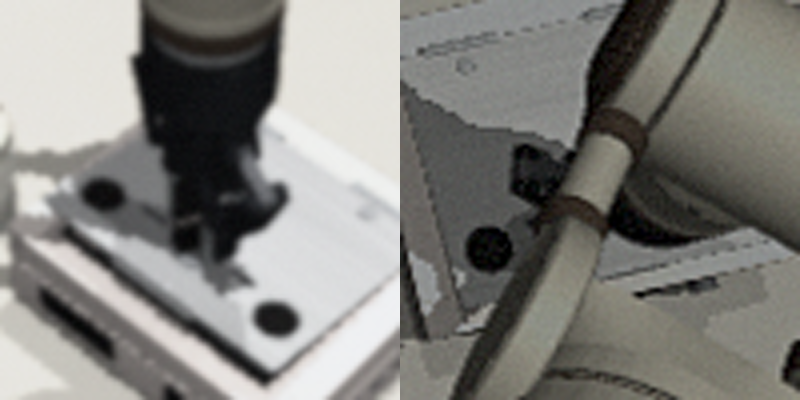

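The left crop shows the fingers either side of the wing, between the pads at (103,195) and (276,320), and there is no contact force. I'll close to a loose fit.

Call:
{"api": "step_arm", "payload": {"increments": [[0.5,0,0,0,0],[0.6,0,0,0,0],[0.66,0,0,0,0],[0.7,0,0,0,0],[0.7,0,0,0,0]]}}

```text
time_s: 3.5
tcp_pos: [0.4904, -0.1623, 0.1175]
ee_rot: [0.057, 0.998, 0.0, 0.0]
contact_force: [0.0, 1.5, 0.9]
finger_gap: 0.0131
finger_force: 0.9
```

Call:
{"api": "step_arm", "payload": {"increments": [[0.7,0,0,0,5],[0.7,0,0,0,5],[0.7,0,0,0,5],[0.7,0,0,0,5],[0.7,0,0,0,5],[0.7,0,0,0,5],[0.7,0,0,0,0]]}}

```text
time_s: 4.2
tcp_pos: [0.4902, -0.1616, 0.1172]
ee_rot: [0.313, 0.95, 0.001, -0.0]
contact_force: [0.2, 5.3, 1.7]
finger_gap: 0.0126
finger_force: 3.6
```

```bash
python3 st.py
```

```text
t 4.2 tcp [ 0.4902 -0.1616  0.1172] yang 53.51167274661709 z [-0.     0.002 -1.   ] gap 0.012601868767194232 F [0.2 5.3 1.7] T [ 0.77 -0.14  0.11] q [-0.55  0.14  1.88  0.    1.12 -1.49]
```

Call:
{"api": "step_arm", "payload": {"increments": [[0.7,0.0005,0.0008,0,5],[0.7,0,0,0,6],[0.7,0,0,0,6],[0.7,0,0,0,6],[0.7,0,0,0,6],[0.7,0,0,0,6],[0.7,0,0,0,5],[0.7,0,0,0,0]]}}

```text
time_s: 5.0
tcp_pos: [0.4907, -0.1615, 0.1174]
ee_rot: [0.618, 0.786, 0.0, 0.0]
contact_force: [2.3, 2.3, -0.2]
finger_gap: 0.0129
finger_force: 9.6
```

Call:
{"api": "step_arm", "payload": {"increments": [[0.7,0,0,0,2],[0.7,0,0,0,0],[0.7,0,0,0,0]]}}

```text
time_s: 5.3
tcp_pos: [0.4907, -0.1615, 0.1173]
ee_rot: [0.632, 0.775, 0.0, 0.0]
contact_force: [5.0, 3.5, -1.0]
finger_gap: 0.0129
finger_force: 9.9
```

```bash
python3 st.py
```

```text
t 5.3 tcp [ 0.4907 -0.1615  0.1173] yang 11.667830919584238 z [ 0.001 -0.    -1.   ] gap 0.012852666542322226 F [ 5.   3.5 -1. ] T [ 0.41 -0.51  0.05] q [-0.55  0.14  1.88  0.    1.12 -0.76]
```

Call:
{"api": "step_arm", "payload": {"increments": [[0.4,0,0,0,0],[0.3,0,0,0,0],[0.3,0,0,0,0],[0.3,0,0,-0.03,0],[0.3,0,0,-0.045,0],[0.3,0.03,-0.02,-0.03,0],[0.3,0.045,0,0,0],[0.3,0.045,0,0,0]]}}

```text
time_s: 6.1
tcp_pos: [0.4467, -0.0478, 0.2237]
ee_rot: [0.633, 0.774, 0.0, 0.001]
contact_force: [0.1, -0.1, -0.6]
finger_gap: 0.0301
finger_force: 0.0
```

```bash
python3 - <<'E'
from workcell import arm
from h import *
i=[]
for n,bx in(("scene",(265,230,345,310)),("top",(335,200,415,280))):
    s=arm.snapshot(n); np.savez(n+"2.npz",**s); i.append(crop(s,bx,5))
cv2.imwrite("pics/c2.png",np.hstack(i))
E
python3 st.py
```

```text
t 6.2 tcp [ 0.4455 -0.0444  0.2223] yang 11.781612947137292 z [-0.     0.001 -1.   ] gap 0.03038659369841055 F [-0.7  0.6 -0. ] T [ 0.   -0.07 -0.05] q [-0.37 -0.17  1.96  0.    1.35 -0.58]
```

View pics/c2.png

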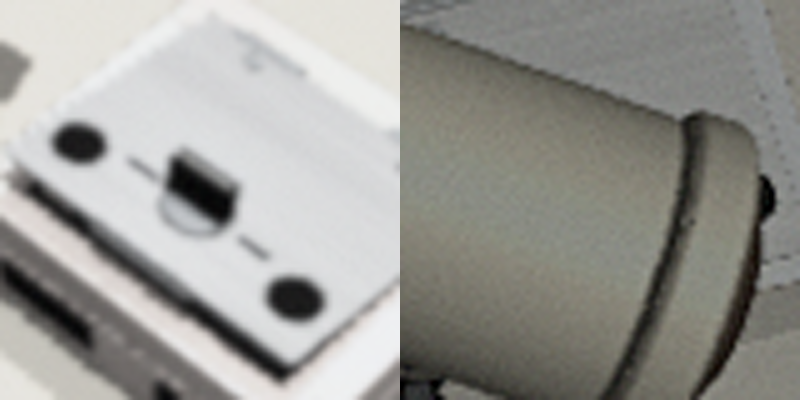

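The left crop shows the wing now nearly parallel to the line of ribs from (128,160) to (268,258). Its top runs roughly from (180,152) to (235,185), so I need to measure it more finely.

Run:
```python
from h import *
a=load("scene2")
cv2.imwrite("pics/c3.png",crop(a,(294,254,318,278),24))
```

```text
(no output)
```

View pics/c3.png

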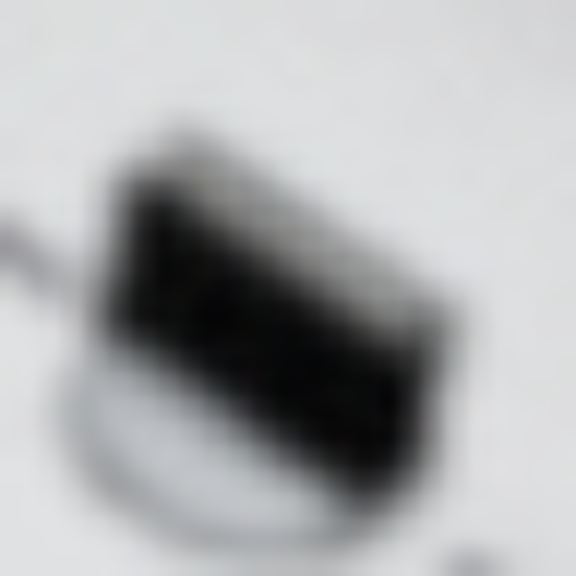

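The zoom shows the slot from about (190,165) to (400,320), the back top edge from (185,125) to (455,305), and the lower front edge from (110,330) to (345,505).

Run:
```python
from h import *
a=load("scene2"); yu=101.5
print(blobs(a,(265,230,345,310),60))
L=ray(a,(280.5,258.3),.0993);R=ray(a,(323.6,289.5),.0993)
C=lambda p:((p[0]+.5)/24+294-.5,(p[1]+.5)/24+254-.5)
v=(L-R)[:2]; print("pads",np.degrees(np.arctan2(v[1],v[0])))
for n,p,q,z in(("slot",(190,165),(400,320),.1214),("back",(185,125),(455,305),.1214),("bottom",(110,330),(345,505),.100)):
    p,q=ray(a,C(p),z),ray(a,C(q),z); v=(p-q)[:2]; print(n,np.degrees(np.arctan2(v[1],v[0])),np.linalg.norm(v),((p+q)/2).round(4))
# subpixel: PCA of dark wing side face
g=cv2.cvtColor(a["frame"],cv2.COLOR_RGB2GRAY).astype(float)
# slot ridge: for each column, dark side centre via min; edges by half crossing of lower boundary
for z,lab,up in((.100,"lower edge",0),(.1214,"upper edge",1)):
    pts=[]
    for x in range(300,310):
        col=g[254:280,x]; m=int(col.argmin()); i=m; th=100
        st=-1 if up else 1
        while col[i]<th: i+=st
        pts.append((x,254+i-st*(col[i]-th)/(col[i]-col[i-st])))
    pts=np.array(pts); w=np.array([ray(a,p,z) for p in pts])[:,:2]
    vx,vy,_,_=cv2.fitLine(w.astype(np.float32),cv2.DIST_HUBER,0,.001,.001).ravel(); print(lab,np.degrees(np.arctan2(vy,vx))%180, pts[:,1].round(1))
```

```text
[(np.int32(40), [280.45, 258.32]), (np.int32(76), [304.61, 267.87]), (np.int32(117), [298.44, 287.87]), (np.int32(89), [273.65, 290.43]), (np.int32(55), [323.47, 289.31]), (np.int32(12), [297.58, 308.17])]
pads 101.50705787697513
slot 100.16239800876515 0.027414516244769385 [ 0.4933 -0.1618  0.1214]
back 103.04488530679876 0.033761766608703093 [ 0.4973 -0.1604  0.1214]
bottom 100.45974378985643 0.031009192635266754 [ 0.4857 -0.1618  0.1   ]
lower edge 103.16392 [268.8 269.5 270.2 270.9 271.7 272.4 273.  273.6 274.5 274.6]
upper edge 103.73299 [261.1 261.2 262.  262.7 263.3 264.  264.7 265.3 266.1 266.7]
```

The slot is within about 2° of the ribs (100–103° against 101.5°), and the panel is still ajar. Next I press pad_left with the fingers shut.

Call:
{"api": "step_arm", "payload": {"increments": [[1,-0.03,0.005,0,0],[1,-0.0273,0,0.03,0],[1,0,0,0.04,0],[1,0,0,0.025,0],[1,0,0,0.008,0],[1,0,0,0,0],[1,0,0,0,0]]}}

```text
time_s: 6.9
tcp_pos: [0.4641, -0.1038, 0.1207]
ee_rot: [0.633, 0.775, 0.0, 0.001]
contact_force: [-0.1, 0.1, -0.2]
finger_gap: 0.0001
finger_force: 0.0
```

```bash
python3 st.py 0.463 -0.0995 0.092
```

```text
t 6.9 tcp [ 0.4641 -0.1038  0.1207] yang 11.521869295498734 z [ 0.002 -0.001 -1.   ] gap 6.186482659327616e-05 F [-0.1  0.1 -0.2] T [-0.02 -0.02  0.  ] q [-0.47  0.03  1.99 -0.    1.12 -0.68]
tool shift to target [ 0.0045 -0.0002  0.0287]
```

Call:
{"api": "step_arm", "payload": {"increments": [[1,0.0045,0,0.005,0],[1,0,0,0.005,0],[1,0,0,0.004,0],[1,0,0,0.004,0],[1,0,0,0.004,0],[1,0,0,0.003,0],[1,0,0,0,0]]}}

```text
time_s: 7.6
tcp_pos: [0.4616, -0.0991, 0.0946]
ee_rot: [0.632, 0.775, -0.001, -0.0]
contact_force: [-5.9, -1.5, 7.7]
finger_gap: 0.0001
finger_force: 3.9
```

```bash
python3 st.py 0.463 -0.0995 0.092
```

```text
t 7.6 tcp [ 0.4616 -0.0991  0.0946] yang 11.559410725339909 z [-0.002 -0.001 -1.   ] gap 0.00010859469779652077 F [-5.9 -1.5  7.7] T [-0.16  1.    0.01] q [-0.47  0.07  2.01 -0.    1.07 -0.67]
tool shift to target [-0.0007  0.0013  0.0026]
```

Call:
{"api": "step_arm", "payload": {"increments": [[1,0,-0.001,0.001,0],[1,0,0,0.001,0],[1,0,0,0.001,0],[1,0,0,0,0]]}}

```text
time_s: 8.0
tcp_pos: [0.4614, -0.0992, 0.0922]
ee_rot: [0.632, 0.775, -0.0, 0.0]
contact_force: [-3.3, 0.1, 7.7]
finger_gap: 0.0
finger_force: 4.2
```

Call:
{"api": "step_arm", "payload": {"increments": [[1,0,0,0.001,0],[1,0,0,0.001,0],[1,0,0,0,0]]}}

```text
time_s: 8.3
tcp_pos: [0.4615, -0.0992, 0.0917]
ee_rot: [0.632, 0.775, -0.0, -0.0]
contact_force: [-9.9, 2.7, 20.0]
finger_gap: 0.0002
finger_force: 10.3
```

The force jumped to 20 N at the expected shut height, so the panel has seated. I'll check with a picture.

```bash
python3 - <<'E'
from workcell import arm
from h import *
s=arm.snapshot("scene")
cv2.imwrite("pics/c4.png",np.hstack([crop(s,(255,230,355,330),4),crop(load("scene2"),(255,230,355,330),4)]))
pr=blobs(s,(315,280,345,310),60); print(pr)
for p in pr: print(ray(s,p[1],.0795).round(4), "if shut expected", (0.529-.055*.98+.067*.199, -.1543-.055*.199-.067*.98))
E
python3 st.py
```

```text
[(np.int32(60), [322.47, 295.32])]
[ 0.4896 -0.2313  0.0795] if shut expected (0.488433, -0.230905)
t 8.35 tcp [ 0.4615 -0.0992  0.0917] yang 11.566112103152404 z [-0.001 -0.001 -1.   ] gap 0.0003829643557407603 F [-8.9  2.5 21.4] T [ 0.43  1.6  -0.02] q [-0.47  0.07  2.01 -0.    1.06 -0.67]
```

View pics/c4.png

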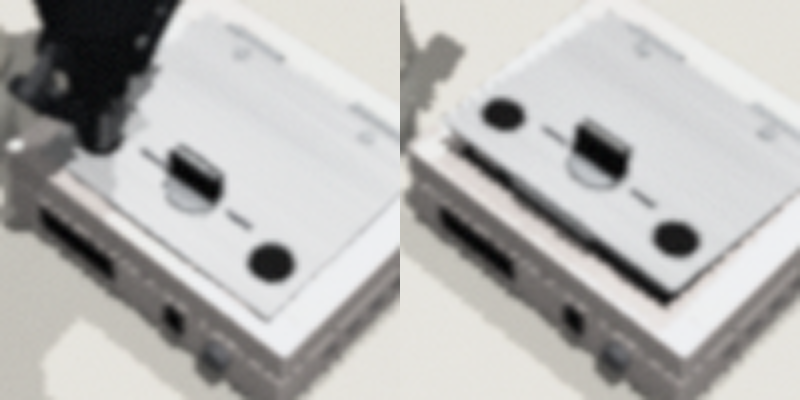

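The left crop shows the panel flush: the gap along its front edge is gone and the right pad at (271,263) sits where it should when shut. The wing is in line with the ribs, and the fingers hold the left pad at 21 N. I'm handing it in.

```bash
python3 -c "
from workcell import arm
print(arm.sign_off())"
```

```text
the job is handed in; nothing more can be done
None
```

I turned the fastener into line with the ribs (within about 2°) while the panel was still ajar, then pressed the panel flush. I handed the job in at about 8.4 s with the fingers still holding it at about 21 N; the jar, tape roll and beaker were not touched.

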